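# Unlock a pressure cooker and hold its lid tipped open at 45 degrees

### The job

The eggs in the small pressure cooker are done: turn the knob on top of its lid a quarter turn anticlockwise, as far as it goes, to unlock it, then lift the lid and hold it half open, tipped at 45 degrees, so that the steam leaves towards the wall and the drips run back to the hinge. The lid falls shut by itself, so finish while you are still holding it steady there with the fingers, and do not let it drop on the way. Leave the timer, the pepper mill and the salt shaker where they stand.

Things in the scene. Friction and masses are not known exactly. Their poses are not given: they have to be found in the camera images.
- cooker: the pressure cooker: round brushed-steel body with black base and rim, 190 mm in diameter, 150 mm high (210 mm with lid and knob); heavy, it stays where it stands. Origin under the middle of the pot on the worktop, z up, x to its back: the hinge column is at +x, the black control panel and the lid's front grip at -x
- lid: domed steel lid with black edge, 193 mm in diameter, 0.5 to 0.7 kg with knob, hinged at the back; left alone it falls shut. Until the knob is turned by some 65 degrees it rises only 1 degree: the ends of a steel bar under it sit beneath lugs inside the rim. Origin in the middle of the hinge line; with the lid shut its axes are the cooker's
- lid_axis (a point): the middle of the lid's hinge line, which runs along the cooker's y axis: 104 mm behind the pot's middle and 158 mm above the worktop. Round about: a tall cupboard fills the left side (from y = 0.33 and x = 0.33 on, higher than the arm), so draw the arm back before swinging in from the start; a wall cupboard hangs behind x = 0.64, from 0.45 m up
- lid_angle (a joint): opening angle of the lid in rad: 0 shut, grows as the front rises, 0.785 is 45 degrees; range 0 to 1.6
- lid_grip (a point): middle of the lid's front grip, a black rounded block on the front edge of the lid: 40 mm wide along the cooker's y, 13 mm high, jutting out 28 mm. It lies 212 mm in front of the hinge line, lid shut 158 mm above the worktop. Its two end faces stay upright as the lid turns: fingers closed on them from above let it swivel between the pads. 2 to 4 N lift it
- knob_grip (a point): point on the axis of the lock knob in the middle of the lid, at the height for the finger pads' middle (204 mm above the worktop, lid shut). The knob is an upright black bar 50 mm long, 14.5 mm thick, 30 mm high (top 6 mm above this point) on a round disc of 51 mm whose top is 23 mm below this point. y runs along the bar, x across it
- knob (a joint): turn of the lock knob in rad, seen from above anticlockwise: 0 locked (bar parallel to the hinge line), 1.571 fully unlocked, at its stop (bar pointing from front to back); turning takes about 0.1 N m and it stays where it is left
- kitchen_timer: round wind-up kitchen timer, white with black dial, 62 mm in diameter, 44 mm high, to the front right of the cooker; leave it alone. Origin under its middle
- pepper_mill: brown turned pepper mill, 58 mm in diameter, 150 mm high, to the left of the cooker; leave it alone. Origin under its middle
- salt_shaker: small clear salt shaker with grey top, 44 mm in diameter, 90 mm high, to the left of the cooker; leave it alone. Origin under its middle

How it is judged:
By the outcome, as a careful person would: the job done as asked, in the order asked, and still so for the second after the job is handed in, while the arm keeps its last pose, push and grip.
It also fails if it takes over 54 s, if anything falls off the work surface, if the arm or the gripper's body presses on something with over 40 N, if the wrist force passes 120 N, or if a joint passes its speed limit or range.

### The arm

A 6-joint arm with a two-finger parallel gripper is mounted at the origin on a cart in front of the work surface, level with it; the furniture and walls round the work are solid. World frame = base frame: x ahead of the robot, y to its left, z up, the work surface at z = 0. Lengths are in m, angles in rad, forces in N, time in s.
With the tool pointing down it reaches from about 0.35 to 0.975 m from the base axis. Payload 4.9 kg.
Tool frame: the origin (TCP) lies at the very end of the fingers, on their centre line; the grasp point (between the pads) lies 19 mm behind it (ctrl.pinch_z is the distance from the TCP to the grasp point, in m); z points along the fingers, y is the direction in which the jaws open and shut (so a half turn about z gives the same grasp; the last joint's range is limited). The gripper opens to 85 mm and grips with 20 to 120 N. Pads are 22 mm wide; open, the fingers measure 114 mm over their backs; the gripper's body (76 mm by 85 mm) begins 54 mm behind the grasp point. The pads swing forward as they close: fully open they stand 13 mm farther back than shut.
Start: joints at [-1.39, 0.053, 1.613, -0, 1.476, -0.119], TCP at [0.185, -0.597, 0.231] pointing down, gripper open.
Joint ranges: [-3.01, 3.01], [-1.01, 2.22], [0.06, 2.58], [-1.02, 4.17], [0.09, 2.62], [-3.14, 3.14]. Speed limits (rad/s): [2.57, 2.57, 3.14, 3.14, 3.14, 3.14].

### API

Orientations are given as a rotation vector (axis times angle).
In Python, from station import ctrl gives the robot as it stands.
- The arm moves only by the tool carry_out, never from a script. Its argument "series" is a list of rows, each a list of 7 numbers: the shift along the world's x, y, z each as a share of 0.025 m, from -1 to 1, then the turn, a rotation vector about the world's x, y, z each as a share of 0.1 rad, from -1 to 1, then the opening, from 0 (shut) to 1 (fully open). A call has 1 to 12 rows; each row shifts and turns the commanded pose from where the row before left it; what a row does not reach is not made up. A row lasts 1/10 s, in which the tool goes at most 50 mm and 8.59 degrees, less where a joint would pass 70% of its speed; a pose out of reach is approached as far as the arm can. A call with a number of a shift or a turn outside -1 to 1 is refused whole. A call with a gripper value outside its range is refused whole. The fingers move at their own pace and stop on an object; "grip_force" is the grip in N (left out, the last holds). Time passes only in rows, so rows that do not move let the fingers close. It gives the time, the measured TCP pose, the force and the opening at its end, in the units of the state.
- ctrl.get_obs(): the state, without advancing time (a new reading comes with each control period).
- ctrl.get_image(name): name is "scene" or "top"; returns a dict with "frame" (384x512x3 uint8, blue, green, red), "fx", "fy", "cx", "cy" (pixels), "k1" (the pictures are not rectified: a ray, as slopes to the right and down, at radius r is drawn at 1 + k1 r^2 times it, then the intrinsics apply), "R" (3x3) and "t" (3): a world point X has camera coordinates R X + t. Camera axes: x right, y down, z forward; pixel columns grow to the right and rows downward; lengths in m; the calibration is good to about 2 mm. A picture is of the moment at which its call begins. There is no depth.
- ctrl.finish_job(): hands the job in, once; it reports no verdict.
Trained networks look in a picture, given as the dict that the camera call returned (one of the last four; its "shot" number tells which), for a name from the list of things; names that differ only in an ending like _2 or _b are one class to them, and where a whole thing is asked for, a point or a joint stands for the part that bears it (a point fixed in the world has none). Each returns a list of dicts, best first, with "p" (0 to 1); they miss things now and then, are a little off and sometimes report something else, mostly with a low value. They report only what shows in the picture. A call takes as long as a camera call.
- ctrl.trace(picture, name): "mask" (384x512 bool, what is visible of it) and "rect" ([left, top, width, height] as shares, 0 to 1, of the picture: columns of its width, rows of its height, round what is visible of it).
- ctrl.mark_of(picture, name): "position" ([column, row] as shares, 0 to 1, of the picture: columns of its width, rows of its height: a listed point, or the origin of a listed thing).
The state is a dict: "t": time; "q": joint angles; "dq": joint speeds; "effort": joint torques, N m; "tool_pos": TCP position; "tool_rot": TCP orientation; "contact_force": force on the tool from outside, world axes, zero at the start; "wrist_torque": the same for the moment, N m; "opening": finger opening in m.
Only numpy, scipy, OpenCV 4.12 (cv2) and the standard library are available. Lean on these libraries where they do the work, as an engineer would, in place of code of your own. Each camera call takes 0.05 s, during which the arm holds its last target.

## Working session

There is one attempt and no reset: what is moved stays moved. The work goes in short steps, Python scripts to look and compute and a tool call to move; the robot and the scene stay as the last step left them, time stands still between calls to the robot, and variables do not carry over. Pictures are saved under pics/ and viewed, and the job is handed in when it is done.

Besides the shell and the picture viewer there is one more tool, called as a command line: name --pt "numbers of a row" for each row, then --argument value for the rest. carry_out: Moves the arm, as the interface text tells. Shift numbers are shares of 0.025 m and turn numbers shares of 0.1 rad, none past 1 either way. Its arguments: {"type":"object","properties":{"series":{"type":"array"},"grip_force":{"type":"number"}},"required":["series"]}

```bash
ls; mkdir -p pics
cat > h.py <<'E'
import numpy as np, cv2
from station import ctrl
from scipy.spatial.transform import Rotation as Rn
def ray(im,u,v):
    K=np.array([[im['fx'],0,im['cx']],[0,im['fy'],im['cy']],[0,0,1.]])
    p=cv2.undistortPoints(np.array([[[u,v]]],float),K,np.array([im['k1'],0,0,0,0.]))[0,0]
    R=np.array(im['R']);t=np.array(im['t'])
    return -R.T@t, R.T@np.array([p[0],p[1],1.])
def atz(im,u,v,z):
    c,d=ray(im,u,v); return c+d*(z-c[2])/d[2]
def tri(a,b):
    A=np.zeros((3,3));B=np.zeros(3)
    for c,d in (a,b):
        d=d/np.linalg.norm(d);P=np.eye(3)-np.outer(d,d);A+=P;B+=P@c
    x=np.linalg.solve(A,B)
    return x,[np.linalg.norm(np.cross(x-c,d/np.linalg.norm(d))) for c,d in (a,b)]
def proj(im,X):
    p=np.array(im['R'])@X+np.array(im['t']);x,y=p[0]/p[2],p[1]/p[2];s=1+im['k1']*(x*x+y*y)
    return np.array([im['fx']*x*s+im['cx'],im['fy']*y*s+im['cy']])
E
python3 - <<'E'
from h import *
o=ctrl.get_obs();print({k:np.round(v,3) for k,v in o.items()},ctrl.pinch_z)
S=ctrl.get_image('scene');T=ctrl.get_image('top')
cv2.imwrite('pics/s0.png',S['frame']);cv2.imwrite('pics/t0.png',T['frame'])
Z={'cooker':0,'lid':.158,'lid_axis':.158,'lid_grip':.158,'knob_grip':.204,'kitchen_timer':0,'pepper_mill':0,'salt_shaker':0}
for n,z in Z.items():
    r=[]
    for im in (S,T):
        m=ctrl.mark_of(im,n)
        if m:
            u,v=m[0]['position'];u*=512;v*=384;r.append(ray(im,u,v))
            print(n,im is T,round(m[0]['p'],2),np.round([u,v],1),np.round(atz(im,u,v,z),4))
    if len(r)==2: x,e=tri(*r);print('  tri',np.round(x,4),np.round(e,4))
E
```

```text
pics
{'t': np.float64(0.0), 'q': array([-1.39 ,  0.053,  1.614,  0.   ,  1.476, -0.119]), 'dq': array([ 0.   ,  0.001,  0.   ,  0.001,  0.   , -0.001]), 'effort': array([ 0.0000e+00, -3.9368e+01, -3.7018e+01, -0.0000e+00,  7.0000e-03,
       -0.0000e+00]), 'tool_pos': array([ 0.184, -0.596,  0.23 ]), 'tool_rot': array([-3.104, -0.469,  0.   ]), 'contact_force': array([ 0.282, -0.802, -0.454]), 'wrist_torque': array([0.007, 0.04 , 0.036]), 'opening': np.float64(0.085)} 0.0187
cooker False 0.71 [248.2 237.5] [0.5449 0.0134 0.    ]
lid False 0.91 [216.2 169.7] [0.6416 0.0242 0.158 ]
lid True 0.58 [260.4 149.4] [0.6458 0.0267 0.158 ]
  tri [0.6442 0.0251 0.1576] [0.0023 0.0023]
lid_axis False 0.73 [209.6 167. ] [0.6619 0.0274 0.158 ]
lid_axis True 0.9 [264.2 148.7] [0.6475 0.0183 0.158 ]
  tri [0.653  0.0242 0.1594] [0.0082 0.0082]
lid_grip False 0.64 [290.4 203.8] [0.4305 0.0037 0.158 ]
lid_grip True 0.66 [276.  242.4] [ 0.4411 -0.0084  0.158 ]
  tri [ 0.4409 -0.0092  0.1459] [0.0004 0.0004]
knob_grip False 0.91 [249.8 164.7] [0.5477 0.0064 0.204 ]
knob_grip True 0.63 [272.2 188.8] [0.5516 0.0021 0.204 ]
  tri [0.5521 0.002  0.2003] [0. 0.]
kitchen_timer False 0.76 [311.2 227.4] [ 0.4589 -0.128   0.    ]
kitchen_timer True 0.93 [322.3 234.2] [ 0.4642 -0.1337  0.    ]
  tri [ 0.4641 -0.1351 -0.0072] [0.0005 0.0005]
pepper_mill False 0.6 [218.1 281. ] [0.4902 0.1596 0.    ]
pepper_mill True 0.73 [208.  223.1] [0.4902 0.1572 0.    ]
  tri [ 0.4909  0.158  -0.0019] [0.0008 0.0008]
salt_shaker False 0.67 [188.1 259.7] [0.5877 0.1655 0.    ]
salt_shaker True 0.65 [207.4 183. ] [0.5933 0.1608 0.    ]
  tri [ 0.5942  0.1615 -0.0072] [0.0002 0.0002]
```

Run:
```python
import cv2
a=cv2.imread('pics/s0.png');b=cv2.imread('pics/t0.png')
cv2.imwrite('pics/s0c.png',cv2.resize(a[110:310,150:360],None,fx=2.8,fy=2.8,interpolation=cv2.INTER_CUBIC))
cv2.imwrite('pics/t0c.png',cv2.resize(b[120:270,180:360],None,fx=4,fy=4,interpolation=cv2.INTER_CUBIC))
```

```text
(no output)
```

View pics/s0.png

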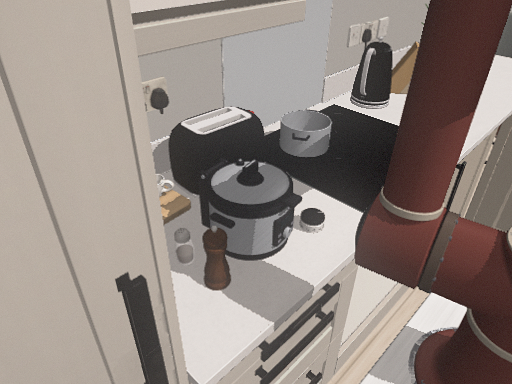

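View pics/s0c.png

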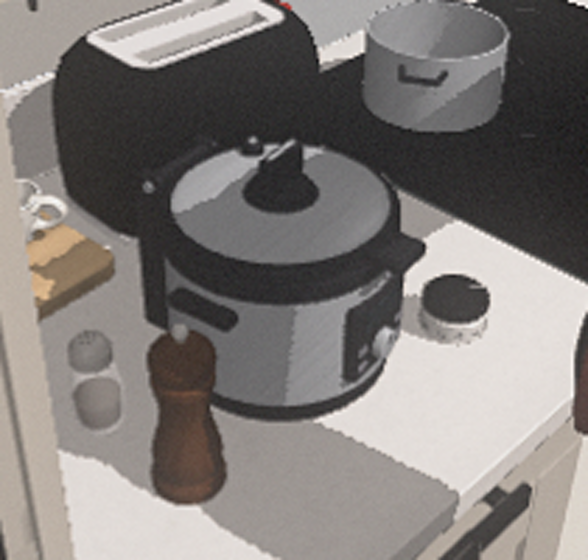

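View pics/t0c.png

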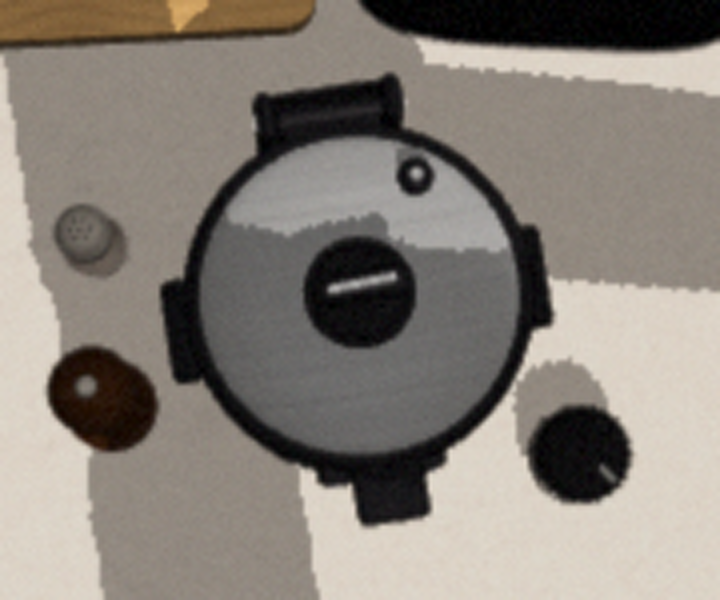

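The scene shows the cooker in the middle: in the top view the knob disc is at about (270,192), the hinge column about (262,144) and the front grip about (278,244). The timer is at the front right, with the mill and shaker on the left. Next I'll compute the cooker pose from several features.

Run:
```python
from h import *
from scipy.optimize import least_squares
S=ctrl.get_image('scene');T=ctrl.get_image('top')
print(-np.array(T['R']).T@T['t'],-np.array(S['R']).T@S['t'])
def tp(x,y,z): return atz(T,x/4+180-.375,y/4+120-.375,z)
for n,p in dict(disc=(360,292,.181),bar1=(328,290,.21),bar2=(397,275,.21),gl=(363,523,.1645),gr=(428,512,.1645),hl=(262,105,.165),hr=(393,85,.165)).items(): print(n,np.round(tp(*p),4))
# lid mask circle fit from top
for im,nm in((T,'top'),(S,'scene')):
    for n in('lid','lid_grip','knob','knob_grip','cooker'):
        m=ctrl.trace(im,n)
        if m: print(nm,n,round(m[0]['p'],2),m[0]['mask'].sum(),np.round(np.array(m[0]['rect'])*[512,384,512,384],1))
        if m and nm=='top' and n=='lid':
            c=max(cv2.findContours(m[0]['mask'].astype(np.uint8),0,1)[0],key=len)[:,0]
            P=np.array([atz(T,u,v,.158)[:2] for u,v in c])
            r=least_squares(lambda q:np.hypot(P[:,0]-q[0],P[:,1]-q[1])-q[2],[.55,.01,.1],loss='soft_l1',f_scale=.002)
            print('circle',r.x)
```

```text
[0.43229797 0.03626652 1.07041057] [0.02861719 0.52891522 0.64035832]
disc [0.5465 0.0066 0.181 ]
bar1 [0.5436 0.0241 0.21  ]
bar2 [ 0.5517 -0.0115  0.21  ]
gl [0.424  0.004  0.1645]
gr [ 0.4301 -0.0308  0.1645]
hl [0.6518 0.0604 0.165 ]
hr [ 0.6637 -0.0116  0.165 ]
top lid 0.85 6314 [226.  146.2  85.4 102.1]
circle [0.54816712 0.00655667 0.09534906]
top lid_grip 0.64 6593 [225.2 138.6  90.2 113.2]
top knob 0.67 407 [261.4 185.5  20.4  18.1]
top knob_grip 0.89 378 [259.9 181.6  18.7  20.6]
top cooker 0.89 7116 [217.7 139.5 101.8 109.4]
scene lid 0.95 3736 [208.  161.   95.6  51.9]
scene lid_grip 0.61 3729 [206.2 162.2  93.1  47.4]
scene knob 0.9 386 [238.6 154.2  20.8  30.8]
scene knob_grip 0.81 376 [240.5 160.2  21.8  26.6]
scene cooker 0.69 7751 [198.6 158.  103.  101.1]
```

carry_out --pt "0.4 1 0.25 0 0 1 1" --pt "0.4 1 0.25 0 0 1 1" --pt "0.4 1 0.25 0 0 1 1" --pt "0.4 1 0.25 0 0 1 1" --pt "0.4 1 0.25 0 0 1 1" --pt "0.4 1 0.25 0 0 1 1" --pt "0.4 1 0.25 0 0 1 1" --pt "0.4 1 0.25 0 0 1 1" --pt "0.4 1 0.25 0 0 1 1" --pt "0.4 1 0.25 0 0 1 1" --pt "0.4 1 0.25 0 0 1 1" --pt "0.4 1 0.25 0 0 1 1"

```text
t: 2.7
tool_pos: [0.3048, -0.296, 0.3067]
tool_rot: [2.294, 2.145, 0.0]
contact_force: [1.0, -0.4, 0.8]
opening: 0.0854
```

```bash
cat > st.py <<'E'
from h import *
def st():
    o=ctrl.get_obs();R=Rn.from_rotvec(o['tool_rot']).as_matrix()
    print('t',round(float(o['t']),2),'p',np.round(o['tool_pos'],4),'jaw yaw',round(float(np.arctan2(R[1,1],R[0,1])),4),'z',np.round(R[:,2],4),'F',np.round(o['contact_force'],1),'M',np.round(o['wrist_torque'],2),'op',round(float(o['opening']),4),'q',np.round(o['q'],2))
    return o,R
if __name__=='__main__': st()
E
python3 st.py
```

```text
t 2.7 p [ 0.3048 -0.296   0.3067] jaw yaw -0.0671 z [ 4.e-04 -4.e-04 -1.e+00] F [ 1.  -0.4  0.8] M [-0.    0.02  0.03] op 0.0854 q [-0.95 -0.48  1.95  0.    1.68 -0.88]
```

carry_out --pt "0.81 1 0 0 0 0.2 0.6" --pt "0.81 1 0 0 0 0.2 0.6" --pt "0.81 1 0 0 0 0.2 0.6" --pt "0.81 1 0 0 0 0.2 0.6" --pt "0.81 1 0 0 0 0.2 0.6" --pt "0.81 1 0 0 0 0.2 0.6" --pt "0.81 1 0 0 0 0.2 0.6" --pt "0.81 1 0 0 0 0.2 0.6" --pt "0.81 1 0 0 0 0.2 0.6" --pt "0.81 1 0 0 0 0.2 0.6" --pt "0.81 1 0 0 0 0.2 0.6" --pt "0.81 1 0 0 0 0 0.6"

```text
t: 3.9
tool_pos: [0.5483, 0.0041, 0.3064]
tool_rot: [2.049, 2.381, 0.0]
contact_force: [0.2, -0.3, 0.6]
opening: 0.0512
```

Run:
```python
from st import *
o,R=st()
S=ctrl.get_image('scene');T=ctrl.get_image('top')
for im,n in((S,'s1'),(T,'t1')):
    f=im['frame'].copy()
    c,s=np.cos(.165),np.sin(.165);ex=np.array([c,s,0]);ey=np.array([-s,c,0]);o0=np.array([.5475,.0065,0])
    pts=[[0,0,.181],[0,.025,.21],[0,-.025,.21],[-.122,.02,.1645],[-.122,-.02,.1645],[.104,0,.158],[.104,.037,.165],[.104,-.037,.165]]+[[.0965*np.cos(a),.0965*np.sin(a),.158] for a in np.arange(0,6.28,.4)]
    for p in pts:
        u=proj(im,o0+ex*p[0]+ey*p[1]+[0,0,p[2]]);cv2.circle(f,tuple(int(round(k*8)) for k in u),6,(0,255,0),-1,shift=3)
    y,x=(130,180) if n=='s1' else (120,180)
    cv2.imwrite(f'pics/{n}.png',cv2.resize(f[y:y+140,x:x+180],None,fx=4,fy=4,interpolation=cv2.INTER_CUBIC))
```

```text
t 3.9 p [0.5483 0.0041 0.3064] jaw yaw 0.1495 z [ 3.e-04 -1.e-04 -1.e+00] F [ 0.2 -0.3  0.6] M [-0.02 -0.01 -0.01] op 0.0512 q [-0.13 -0.16  1.7  -0.    1.61 -0.28]
```

View pics/s1.png

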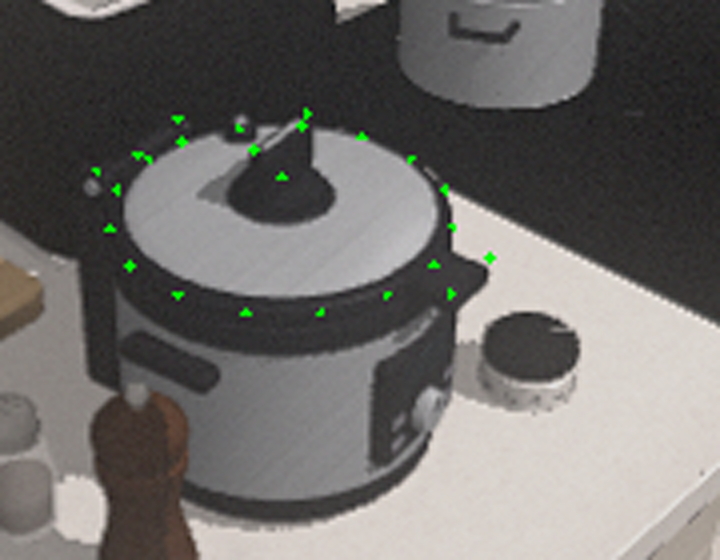

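View pics/t1.png

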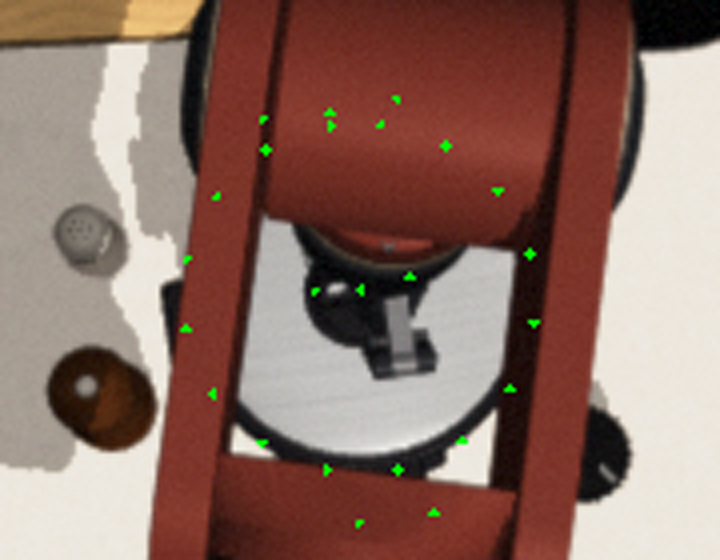

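carry_out --pt "-0.03 0.1 -0.8 0 0 0.16 0.6" --pt "0 0 -0.8 0 0 0 0.6" --pt "0 0 -0.8 0 0 0 0.6" --pt "0 0 -0.8 0 0 0 0.6" --pt "0 0 -0.8 0 0 0 0.6" --pt "0 0 -0.5 0 0 0 0.6" --pt "0 0 -0.26 0 0 0 0.6" --pt "0 0 0 0 0 0 0.6"

```text
t: 4.8
tool_pos: [0.5463, 0.0052, 0.1866]
tool_rot: [-2.03, -2.396, 0.001]
contact_force: [0.2, 0.1, -0.8]
opening: 0.0514
```

Run:
```python
from st import *
o,R=st()
S=ctrl.get_image('scene');f=S['frame']
cv2.imwrite('pics/s2.png',cv2.resize(f[60:200,180:360],None,fx=4,fy=4,interpolation=cv2.INTER_CUBIC))
```

```text
t 4.8 p [0.5463 0.0052 0.1866] jaw yaw 0.1647 z [-1.4e-03  1.0e-04 -1.0e+00] F [ 0.2  0.1 -0.8] M [-0.01  0.01 -0.01] op 0.0514 q [-0.13 -0.1   1.84 -0.    1.4  -0.29]
```

View pics/s2.png

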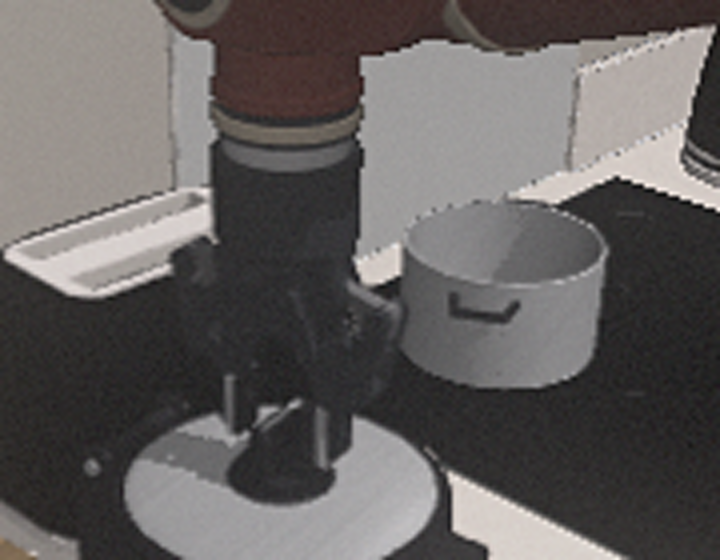

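The fingers straddle the bar, with the pads at about (235,400) and (330,440) in the crop and the bar between them. I'll close.

carry_out --pt "0 0 0 0 0 0 0" --pt "0 0 0 0 0 0 0" --pt "0 0 0 0 0 0 0" --pt "0 0 0 0 0 0 0" --pt "0 0 0 0 0 0 0" --pt "0 0 0 0 0 0 0" --grip_force 40

```text
t: 5.45
tool_pos: [0.5473, 0.0055, 0.1885]
tool_rot: [2.03, 2.396, 0.001]
contact_force: [-0.7, 1.1, 5.2]
opening: 0.0137
```

```bash
python3 st.py
```

```text
t 5.45 p [0.5473 0.0055 0.1885] jaw yaw 0.1652 z [ 0.0014 -0.     -1.    ] F [-0.7  1.1  5.2] M [0.16 0.31 0.12] op 0.0137 q [-0.13 -0.1   1.84  0.    1.41 -0.29]
```

carry_out --pt "0 0 0.08 0 0 0 0" --pt "0 0 0 0 0 0.7 0" --pt "0 0 0 0 0 0.7 0" --pt "0 0 0 0 0 0.7 0"

```text
t: 5.85
tool_pos: [0.5476, 0.0056, 0.1886]
tool_rot: [1.765, 2.597, 0.003]
contact_force: [5.2, 0.6, -3.6]
opening: 0.0138
```

```bash
python3 st.py
```

```text
t 5.85 p [0.5476 0.0056 0.1886] jaw yaw 0.3772 z [ 2.3e-03  6.0e-04 -1.0e+00] F [ 5.2  0.6 -3.6] M [ 0.21 -0.77 -0.1 ] op 0.0138 q [-0.13 -0.1   1.84  0.    1.4  -0.5 ]
```

carry_out --pt "0 0 0 0 0 0.9 0" --pt "0 0 0 0 0 0.9 0" --pt "0 0 0 0 0 0.9 0" --pt "0 0 0 0 0 0.9 0" --pt "0 0 0 0 0 0.9 0" --pt "0 0 0 0 0 0.9 0" --pt "0 0 0 0 0 0.9 0" --pt "0 0 0 0 0 0.9 0" --pt "0 0 0 0 0 0.9 0" --pt "0 0 0 0 0 0.9 0" --pt "0 0 0 0 0 0.9 0" --pt "0 0 0 0 0 0.9 0"

```text
t: 7.05
tool_pos: [0.5487, 0.0071, 0.1886]
tool_rot: [0.176, 3.131, 0.007]
contact_force: [9.8, 6.1, -5.5]
opening: 0.0139
```

```bash
python3 st.py
```

```text
t 7.05 p [0.5487 0.0071 0.1886] jaw yaw 1.4585 z [ 0.0055  0.004  -1.    ] F [ 9.8  6.1 -5.5] M [ 0.98 -1.43 -0.1 ] op 0.0139 q [-0.13 -0.1   1.84  0.    1.4  -1.58]
```

carry_out --pt "0.06 0.06 0 0 0 0.6 0" --pt "0 0 0 0 0 0.6 0" --pt "0 0 0 0 0 0.6 0" --pt "0 0 0 0 0 0.6 0" --pt "0 0 0 0 0 0.4 0" --pt "0 0 0 0 0 0.3 0" --pt "0 0 0 0 0 0 0"

```text
t: 7.75
tool_pos: [0.5487, 0.0077, 0.1886]
tool_rot: [-0.3, 3.126, 0.004]
contact_force: [4.6, 4.3, -2.2]
opening: 0.0136
```

```bash
python3 st.py
```

```text
t 7.75 p [0.5487 0.0077 0.1886] jaw yaw 1.7625 z [ 0.0011  0.0024 -1.    ] F [ 4.6  4.3 -2.2] M [ 0.59 -0.63 -0.98] op 0.0136 q [-0.12 -0.1   1.84  0.    1.41 -1.89]
```

carry_out --pt "0 0 0 0 0 0 0.6" --pt "0 0 0 0 0 0 0.6" --pt "0 0 0 0 0 0 0.6" --pt "0 0 0.5 0 0 0 0.6" --pt "0 0 1 0 0 0 0.6" --pt "0 0 1 0 0 0 0.6" --pt "-0.5 -0.1 0.7 0 0 -0.3 0.8" --pt "-1 -0.16 0 0 0 0 1" --pt "-1 -0.16 0 0 0 0 1" --pt "-1 -0.16 0 0 0 0 1" --pt "-0.8 -0.14 0 0 0 0 1" --pt "0 0 0 0 0 0 1"

```text
t: 8.95
tool_pos: [0.4399, -0.0114, 0.2707]
tool_rot: [-0.256, 3.129, -0.002]
contact_force: [1.0, -0.1, 0.4]
opening: 0.0854
```

Run:
```python
from st import *
o,R=st()
S=ctrl.get_image('scene');T=ctrl.get_image('top')
cv2.imwrite('pics/s3.png',cv2.resize(S['frame'][90:250,180:360],None,fx=3.5,fy=3.5,interpolation=cv2.INTER_CUBIC))
cv2.imwrite('pics/t3.png',cv2.resize(T['frame'][120:270,180:360],None,fx=4,fy=4,interpolation=cv2.INTER_CUBIC))
for im in(S,T):
    for n in('lid_grip','knob_grip'):
        m=ctrl.mark_of(im,n)
        if m:
            u,v=np.array(m[0]['position'])*[512,384];print(n,round(m[0]['p'],2),np.round([u,v]),np.round(atz(im,u,v,.158 if n=='lid_grip' else .204),4))
```

```text
t 8.95 p [ 0.4399 -0.0114  0.2707] jaw yaw 1.7342 z [ 2.3e-03 -8.0e-04 -1.0e+00] F [ 1.  -0.1  0.4] M [-0.01 -0.04  0.05] op 0.0854 q [-0.2  -0.44  1.97 -0.    1.6  -1.93]
lid_grip 0.72 [291. 202.] [ 0.4336 -0.0007  0.158 ]
knob_grip 0.94 [252. 164.] [0.5471 0.0009 0.204 ]
knob_grip 0.81 [269. 191.] [0.5465 0.0091 0.204 ]
```

View pics/s3.png

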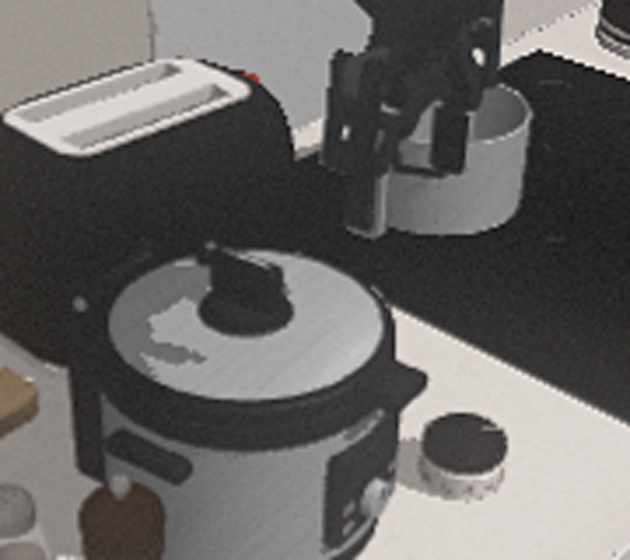

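View pics/t3.png

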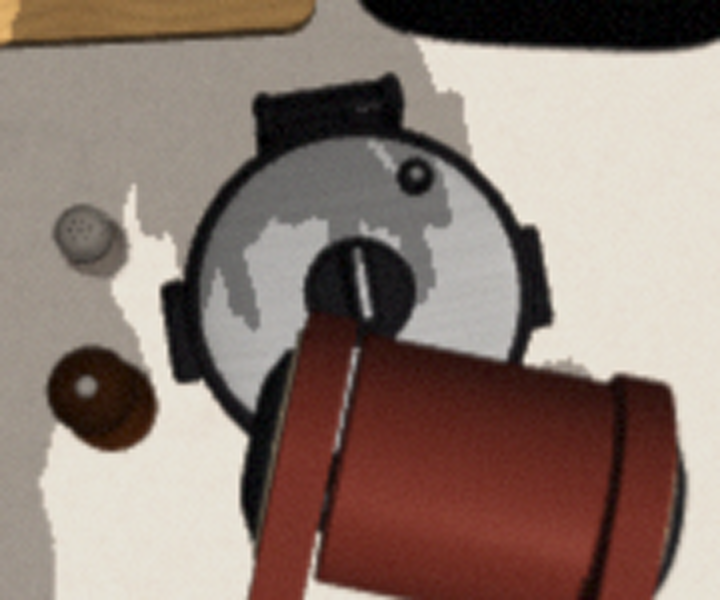

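The knob now points front to back: its stripe runs from (355,250) to (371,317) in the top crop, parallel to the cooker's axis. Next I'll lower the gripper onto the front grip.

carry_out --pt "0 0 -0.8 0 0 0 1" --pt "0 0 -0.8 0 0 0 1" --pt "0 0 -0.8 0 0 0 1" --pt "0 0 -0.8 0 0 0 1" --pt "0 0 -0.8 0 0 0 1" --pt "0 0 -0.6 0 0 0 1" --pt "0 0 -0.4 0 0 0 1" --pt "0 0 -0.22 0 0 0 1" --pt "0 0 0 0 0 0 1"

```text
t: 10.15
tool_pos: [0.4407, -0.011, 0.1383]
tool_rot: [0.258, -3.13, -0.0]
contact_force: [-0.3, -0.8, -0.4]
opening: 0.0852
```

Run:
```python
from st import *
o,R=st()
S=ctrl.get_image('scene')
cv2.imwrite('pics/s4.png',cv2.resize(S['frame'][90:250,220:380],None,fx=3.7,fy=3.7,interpolation=cv2.INTER_CUBIC))
```

```text
t 10.15 p [ 0.4407 -0.011   0.1383] jaw yaw 1.7351 z [-1.e-03  2.e-04 -1.e+00] F [-0.3 -0.8 -0.4] M [ 0.04 -0.04 -0.04] op 0.0852 q [-0.19 -0.34  2.12 -0.    1.36 -1.93]
```

View pics/s4.png

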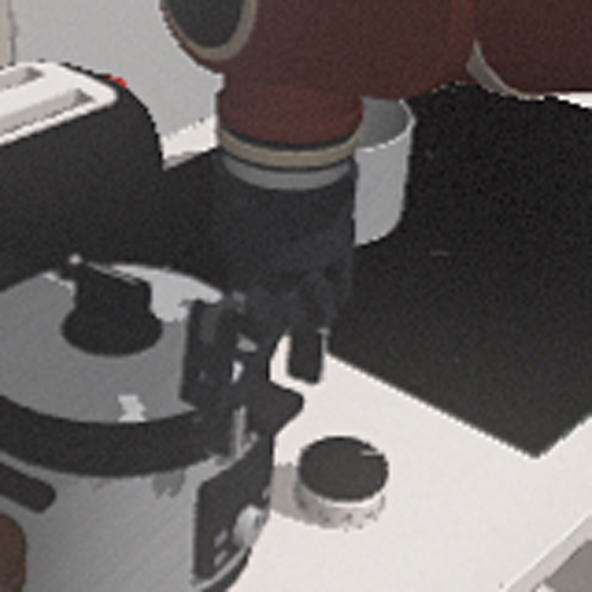

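carry_out --pt "0 0 0 0 0 0 0" --pt "0 0 0 0 0 0 0" --pt "0 0 0 0 0 0 0" --pt "0 0 0 0 0 0 0" --pt "0 0 0 0 0 0 0" --pt "0 0 0 0 0 0 0" --pt "0 0 0 0 0 0 0" --grip_force 45

```text
t: 10.9
tool_pos: [0.441, -0.01, 0.1399]
tool_rot: [-0.258, 3.13, 0.004]
contact_force: [-3.1, 4.3, 4.3]
opening: 0.039
```

Run:
```python
from st import *
o,R=st()
# plan: arc in hinge plane
for yaw,c in((.165,np.array([.5480,.0070])),):
    r=.212;h=c+.104*np.array([np.cos(yaw),np.sin(yaw)])
    p=o['tool_pos'].copy();p[2]+=ctrl.pinch_z
    d=p[:2]-h;u=-np.array([np.cos(yaw),np.sin(yaw)])
    print('hinge',h,'radius along',d@u,'lateral',d@[-u[1],u[0]],'dz',p[2]-.158)
R0=.212;a0=0
for a in np.deg2rad([5,10,15,20,25,30,35,40,45,47]):
    dr=R0*(1-np.cos(a));print(round(np.rad2deg(a)),'dx %.4f dy %.4f dz %.4f'%(dr*np.cos(.165),dr*np.sin(.165),R0*np.sin(a)))
```

```text
t 10.9 p [ 0.441  -0.01    0.1399] jaw yaw 1.735 z [ 4.0e-04  2.8e-03 -1.0e+00] F [-3.1  4.3  4.3] M [0.91 0.37 0.01] op 0.039 q [-0.19 -0.34  2.12  0.    1.36 -1.93]
hinge [0.65058751 0.02408224] radius along 0.21233527409834266 lateral -0.0008084459804609187 dz 0.0005516036733033969
5 dx 0.0008 dy 0.0001 dz 0.0185
10 dx 0.0032 dy 0.0005 dz 0.0368
15 dx 0.0071 dy 0.0012 dz 0.0549
20 dx 0.0126 dy 0.0021 dz 0.0725
25 dx 0.0196 dy 0.0033 dz 0.0896
30 dx 0.0280 dy 0.0047 dz 0.1060
35 dx 0.0378 dy 0.0063 dz 0.1216
40 dx 0.0489 dy 0.0081 dz 0.1363
45 dx 0.0613 dy 0.0102 dz 0.1499
47 dx 0.0665 dy 0.0111 dz 0.1550
```

carry_out --pt "0.01 0.03 0.37 0 0 0 0" --pt "0.02 0 0.37 0 0 0 0" --pt "0.04 0.01 0.37 0 0 0 0" --pt "0.05 0.01 0.36 0 0 0 0" --pt "0 0 0 0 0 0 0"

```text
t: 11.4
tool_pos: [0.444, -0.0095, 0.176]
tool_rot: [-0.258, 3.131, 0.001]
contact_force: [3.8, 2.7, -5.3]
opening: 0.039
```

Run:
```python
from st import *
o,R=st()
S=ctrl.get_image('scene')
cv2.imwrite('pics/s5.png',cv2.resize(S['frame'][90:250,180:360],None,fx=3.5,fy=3.5,interpolation=cv2.INTER_CUBIC))
```

```text
t 11.4 p [ 0.444  -0.0095  0.176 ] jaw yaw 1.7352 z [ 4.e-04  6.e-04 -1.e+00] F [ 3.8  2.7 -5.3] M [ 0.32 -0.16 -0.02] op 0.039 q [-0.19 -0.37  2.08  0.    1.43 -1.93]
```

View pics/s5.png

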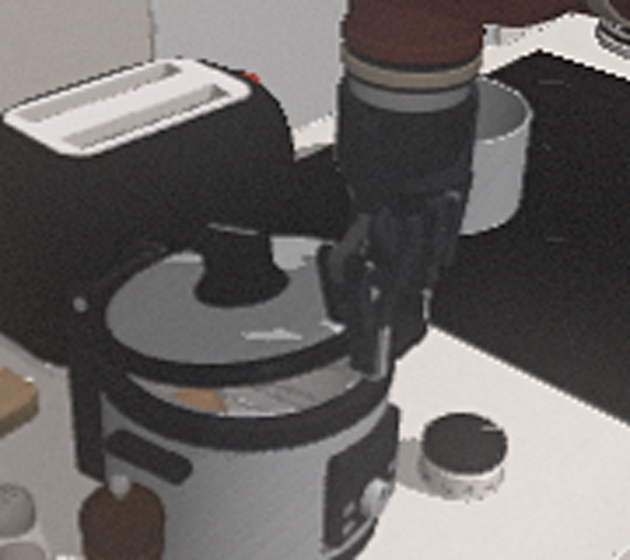

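The lid is up by about 10°, with an egg showing through the gap, and the forces are small. I'll carry on along the arc.

carry_out --pt "0.07 0.01 0.36 0 0 0 0" --pt "0.08 0.01 0.36 0 0 0 0" --pt "0.1 0.02 0.35 0 0 0 0" --pt "0.12 0.02 0.35 0 0 0 0" --pt "0.13 0.02 0.34 0 0 0 0" --pt "0.15 0.02 0.34 0 0 0 0" --pt "0.16 0.03 0.33 0 0 0 0" --pt "0.18 0.03 0.33 0 0 0 0" --pt "0 0 0 0 0 0 0"

```text
t: 12.35
tool_pos: [0.4686, -0.0055, 0.2457]
tool_rot: [0.258, -3.13, -0.001]
contact_force: [-2.0, 4.0, -4.6]
opening: 0.0392
```

```bash
python3 st.py
```

```text
t 12.35 p [ 0.4686 -0.0055  0.2457] jaw yaw 1.7352 z [-1.5e-03  6.0e-04 -1.0e+00] F [-2.   4.  -4.6] M [ 0.62  0.86 -0.05] op 0.0392 q [-0.17 -0.34  1.94  0.    1.54 -1.91]
```

carry_out --pt "0.19 0.03 0.32 0 0 0 0" --pt "0.2 0.03 0.31 0 0 0 0" --pt "0.22 0.04 0.3 0 0 0 0" --pt "0.23 0.04 0.29 0 0 0 0" --pt "0.24 0.04 0.28 0 0 0 0" --pt "0.26 0.04 0.27 0 0 0 0" --pt "0 0 0 0 0 0 0" --pt "0 0 0 0 0 0 0" --pt "0 0 0 0 0 0 0"

```text
t: 13.25
tool_pos: [0.5008, -0.0002, 0.291]
tool_rot: [0.257, -3.127, -0.0]
contact_force: [-9.4, 4.9, 2.9]
opening: 0.0395
```

Run:
```python
from st import *
o,R=st()
p=o['tool_pos']-R[:,2]*ctrl.pinch_z
h=np.array([.65059,.02408,.158]);ex=np.array([np.cos(.165),np.sin(.165)])
x=-(p[:2]-h[:2])@ex;z=p[2]-.158
print('pinch',p,'angle',np.rad2deg(np.arctan2(z,x)),'r',np.hypot(x,z))
S=ctrl.get_image('scene');T=ctrl.get_image('top')
cv2.imwrite('pics/s6.png',cv2.resize(S['frame'][70:270,160:360],None,fx=3,fy=3,interpolation=cv2.INTER_CUBIC))
cv2.imwrite('pics/t6.png',cv2.resize(T['frame'][120:270,180:360],None,fx=4,fy=4,interpolation=cv2.INTER_CUBIC))
```

```text
t 13.25 p [ 5.008e-01 -2.000e-04  2.910e-01] jaw yaw 1.7349 z [-4.1e-03 -2.0e-04 -1.0e+00] F [-9.4  4.9  2.9] M [ 0.52  2.1  -0.15] op 0.0395 q [-0.15 -0.28  1.82 -0.    1.6  -1.88]
pinch [ 5.00850746e-01 -2.02189377e-04  3.09711655e-01] angle 45.0033424421372 r 0.2145401645382214
```

View pics/s6.png

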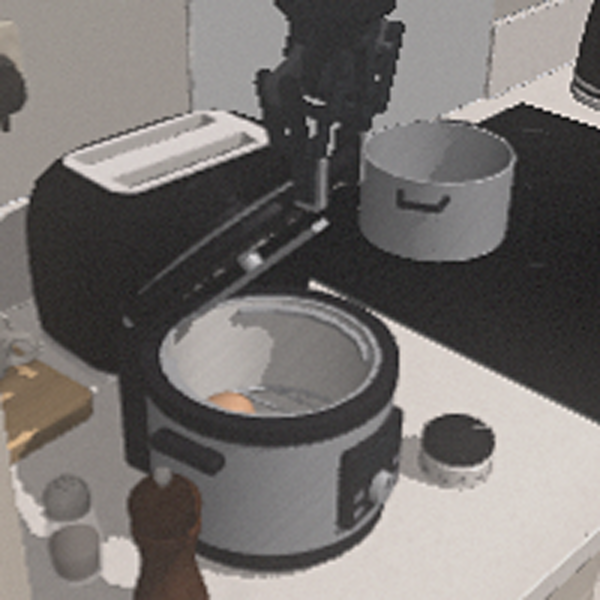

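View pics/t6.png

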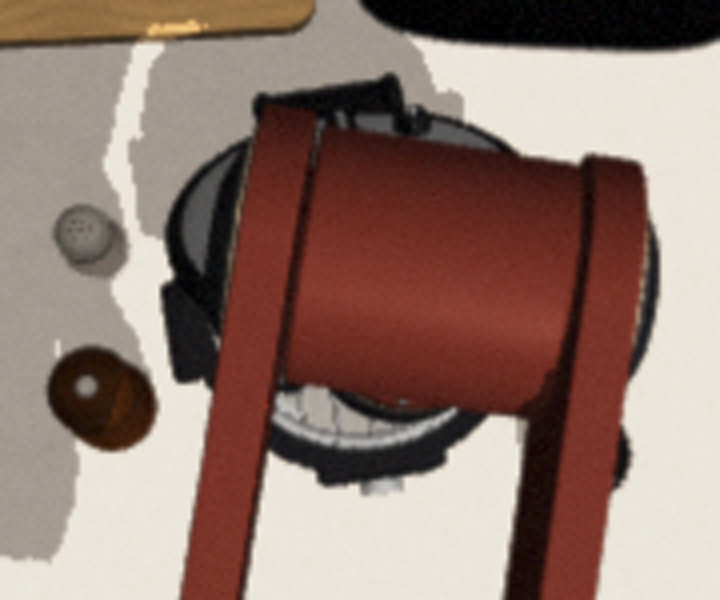

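Run:
```python
from st import *
S=ctrl.get_image('scene')
f=cv2.resize(S['frame'][70:270,160:360],None,fx=3,fy=3,interpolation=cv2.INTER_CUBIC)
y=.165;ex=np.array([np.cos(y),np.sin(y),0]);ey=np.array([-np.sin(y),np.cos(y),0]);ez=np.array([0,0,1.]);h=np.array([.6505,.0243,.158])
for a,col in((41,(255,0,0)),(45,(0,255,0)),(49,(0,0,255))):
    a=np.deg2rad(a);lx=-np.cos(a)*ex+np.sin(a)*ez   # to the front
    lz=np.cos(a)*ez+np.sin(a)*ex
    P=[h+lx*(.104+.0965*np.cos(b))+ey*.0965*np.sin(b) for b in np.linspace(0,2*np.pi,60)]+[h+lx*.226+ey*s for s in(-.02,.02)]
    for p in P:
        u=(proj(S,p)-[160,70]+.5)*3-.5;cv2.circle(f,tuple(int(round(k)) for k in u),1,col,-1)
cv2.imwrite('pics/s7.png',f[100:400,80:400].repeat(2,0).repeat(2,1)[:600])
```

```text
(no output)
```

View pics/s7.png

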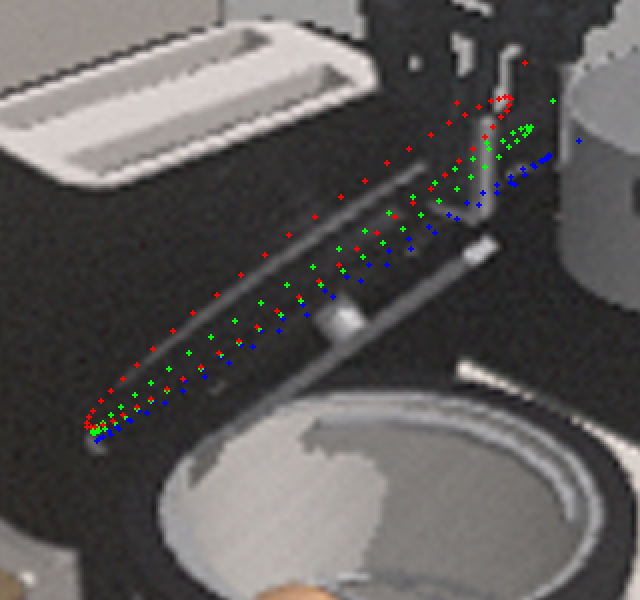

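The lid is seen nearly edge-on. The slope of its bright edge, (120,390) to (425,165), is about 0.74. The 45° overlay gives about 0.73 and the 49° one about 0.78, so this agrees with the arm's 45°. I'll ease the radial push a little and let it settle.

carry_out --pt "-0.04 0 0.03 0 0 0 0" --pt "0 0 0 0 0 0 0" --pt "0 0 0 0 0 0 0" --pt "0 0 0 0 0 0 0" --pt "0 0 0 0 0 0 0"

```text
t: 13.9
tool_pos: [0.5004, -0.0002, 0.2907]
tool_rot: [0.257, -3.128, -0.0]
contact_force: [-4.9, 4.1, -3.2]
opening: 0.0397
```

Run:
```python
from st import *
o,R=st()
p=o['tool_pos']-R[:,2]*ctrl.pinch_z
for h in([.6506,.0241],[.6495,.0241]):
    x=-(p[:2]-h)@np.array([np.cos(.165),np.sin(.165)]);z=p[2]-.158
    print('angle',np.rad2deg(np.arctan2(z,x)),'r',np.hypot(x,z))
T=ctrl.get_image('top')
S=ctrl.get_image('scene')
for n in('kitchen_timer','pepper_mill','salt_shaker'):
    for im in (S,T):
        m=ctrl.mark_of(im,n)
        if m: u,v=np.array(m[0]['position'])*[512,384];print(n,round(m[0]['p'],2),np.round(atz(im,u,v,0),3))
print(np.round(ctrl.get_obs()['dq'],4))
```

```text
t 13.9 p [ 5.004e-01 -2.000e-04  2.907e-01] jaw yaw 1.735 z [-2.5e-03 -1.0e-04 -1.0e+00] F [-4.9  4.1 -3.2] M [ 0.43  1.35 -0.09] op 0.0397 q [-0.15 -0.28  1.82 -0.    1.6  -1.88]
angle 44.86078462481635 r 0.21458120549122167
angle 45.065886460988686 r 0.21381346002226667
kitchen_timer 0.59 [ 0.468 -0.124  0.   ]
kitchen_timer 0.58 [ 0.472 -0.135  0.   ]
pepper_mill 0.8 [0.497 0.164 0.   ]
pepper_mill 0.57 [0.496 0.159 0.   ]
salt_shaker 0.9 [0.593 0.165 0.   ]
salt_shaker 0.74 [0.597 0.168 0.   ]
[ 0.0003 -0.0006  0.0001  0.0011 -0.0012  0.0003]
```

```bash
python3 -c "
from station import ctrl
print(ctrl.finish_job())"
```

```text
the job is handed in; nothing more can be done
None
```

I turned the knob a quarter turn anticlockwise to its stop, then lifted the lid by its front grip. I handed the job in at about 14 s with the fingers still holding the lid at 45°.

**Knob:** at the end of the turn the wrist torque rose to about 1 N m, against 0.1 N m for normal turning. The top view then showed the bar pointing from front to back.

**Lid angle:** the arm's position gives 44.9 to 45.1°, and the arm was still when I last checked. The camera overlay agrees only to a degree or so, because the lid is seen nearly edge-on. The grip-to-hinge distance came out at 214.5 mm instead of 212 mm, so my hinge estimate is about 2 mm off, which could shift the angle by a few tenths of a degree.

**Grip and forces:** the fingers hold the grip at a 39.7 mm opening with a 45 N grip force. The force readings I took stayed at or below about 13 N. I eased a slight push against the hinge before handing in.

**Timer, mill and shaker:** they look untouched in the pictures. The networks' positions for them moved by up to about 9 mm between looks; the networks' own readings scatter by about that much.

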